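# Shut the ultrasonic cleaner and start it

### The job

Get the ultrasonic cleaner on the repair bench going: with the fingertips push its raised lid down until it is fully shut, without slamming it, and only then press the larger of the two buttons on its front ledge all the way down and let it come up again. Leave the smaller button alone, do not raise the lid towards upright, and do not move or pick up anything else on the bench.

Things in the scene. Friction and masses are not known exactly. Their poses are not given: they have to be found in the camera images.
- cleaner: ultrasonic cleaner, cream, fixed to the bench. Origin: centre of its underside, on the table; x from its front to its back (away from the robot, but turned), y to its left, z up. 225 deep (x), 240 wide (y). Front, x -112 to -57: a flat ledge 90 high that carries two buttons and a jar. Behind, x -57 to +112: open tank, rim 125 high, covered by the lid
- hinge (a point): middle of the lid's hinge line, at the cleaner's back rim: 100 behind the cleaner's origin and 127 above the table. Axes as the cleaner's; the hinge line runs along y
- lid (a joint): lid angle in rad: 0 fully shut (level), larger is more open, stops at 0 and 1.6. Starts at 0.75 to 1.25: free edge up and leaning to the cleaner's front, so the outer face looks up and back. Stiff friction hinge (about 0.45 N m, lid 0.3 kg): it stays at whatever angle it is left and does not fall
- lid_edge (a point): middle of the lid's free (front) edge, on the outer face. Lid: plate 155 long from the hinge line, 236 wide, 12 thick; underside passes through the hinge line. Axes: x along the lid to the hinge, y along the hinge, z out of the outer face. A fixed grip bar 16 x 70, 18 high, crosses the face's middle 70 from the hinge line; between bar and free edge it is bare
- start_top (a point): centre of the top of the larger button (30 dia, in a housing 46 dia and 12 high), on the cleaner's ledge; its top is 10 above the housing and 112 above the table; pressed straight down. It may be on the left or the right of the small one, 80 apart
- start (a joint): travel of the larger button in m: 0 up, 0.006 fully down; a spring (about 1.5 N to start, 5 N fully down) brings it back
- stop_top (a point): centre of the top of the smaller button (16 dia, in a housing 32 dia and 12 high), same height, on the same ledge
- stop (a joint): travel of the smaller button in m: 0 up, 0.006 fully down; spring return like the other
- jar: small amber jar with black cap, 32 dia x 45 high, standing on the cleaner's ledge at its left end (+y) (loose bystander; origin at the centre of its underside)
- flask: clear bottle with yellow cap, 56 dia x 150 high, standing on the table just left (+y) of the cleaner (loose bystander; origin at the centre of its underside)
- meter: multimeter lying flat, 140 x 70 x 34, on the table right (-y) of the cleaner (loose bystander; origin at the centre of its underside)
- spool: grey spool, 60 dia x 40 high, standing right (-y) of the cleaner, farther back than the meter (loose bystander; origin at the centre of its underside)
- driver: screwdriver lying on the table, 160 long (loose bystander; origin at its middle)
- tape: roll of tape lying flat, 80 dia x 20 high (loose bystander; origin at the centre of its underside)
- cup: black open cup, 70 dia x 90 high, standing on the table (loose bystander; origin at the centre of its underside)

How it is judged (in metres and radians):
On the way, in this order (a step that is already met when the one before it is completed fails the run):
1. the lid is pushed fully shut (value of joint lid below 0.03 rad), for 0.2 s.
2. the larger button is pressed down (value of joint start above 0.0045 m and value of joint lid below 0.03 rad), for 0.05 s.
At the end, for the whole second after the job is handed in: the lid is within 0.03 rad of fully shut (5 mm at its front edge), the larger button has been pressed at least 4.5 mm with the lid shut and is up again (within 1.5 mm), the smaller button is up (value of joint lid below 0.03 rad and value of joint each of start, stop below 0.0015 m); the robot touches nothing.
It fails at once if the larger button is pressed (over 2 mm) while the lid is still open (value of joint start above 0.002 m and value of joint lid above 0.05 rad).
It fails at once if the smaller button is pressed (over 2 mm) (value of joint stop above 0.002 m).
It fails at once if the lid is raised towards upright, past 1.4 rad (value of joint lid above 1.4 rad).
It fails at once if the lid is slammed (faster than 3 rad/s) (velocity of joint lid below -3 rad/s).
It fails at once if any loose bystander is lifted, carried or shoved (over 20 mm) (distance of any of jar, flask, meter, spool, driver, tape, cup from where it was at the start of the episode above 0.02 m).
It also fails if it takes over 40 s, if anything falls off the work surface, if the arm or the gripper's body presses on something with over 40 N, if the wrist force passes 120 N, or if a joint passes its speed limit or range.

### The arm

A 6-joint arm with a two-finger parallel gripper is mounted at the origin on the work surface. World frame = base frame: x ahead of the robot, y to its left, z up, the work surface at z = 0. Lengths are in m, angles in degrees, forces in N, time in s.
With the tool pointing down it reaches from about 0.4 to 0.825 m from the base axis. Payload 7 kg.
Tool frame: the origin (TCP) lies at the centre of the arm's flange, where the gripper is bolted on; the fingertips stand 178 mm ahead of it and the grasp point (between the pads) lies 159 mm ahead of it (r.tips_ahead is the z of the fingertips in the tool frame, in m); z points along the fingers, y is the line along which they close (so a half turn about z gives the same grasp; the last joint's range is limited). The gripper opens to 88 mm and grips with 3 to 60 N. Pads are 19 mm wide; open, the fingers measure 130 mm over their backs; the gripper's body (78 mm by 193 mm) begins 47 mm behind the grasp point.
Start: joints at [89.444, 20.546, 0.682, 0, -70.136, -16.507], TCP at [0.198, 0.645, 0.405] pointing down, gripper open.
Joint ranges: [-176.03, 176.03], [-82.01, 121.73], [-58.28, 71.71], [-173.87, 95.51], [-174.79, -0.11], [-173.66, 173.66]. Speed limits (degrees/s): [136.94, 136.94, 172.46, 180, 180, 180].

### API

Orientations are given as [roll, pitch, yaw] about the fixed x, y, z axes, in that order (R = Rz(yaw) Ry(pitch) Rx(roll)).
In Python, from plant import r gives the robot as it stands. The module is installed in compiled form; this text tells all that it offers.
- The arm moves only by the shell command python3 -m pendant 'ROWS' [FORCE]. ROWS is JSON, a list that holds one entry, the list of rows, each a list of 7 numbers: the shift along the tool's x, y, z in m, then the turn, a rotation vector about the tool's x, y, z in degrees, then the gripper command: -1 is shut, 1 is fully open, values between are in proportion. A call has 1 to 5 rows; each row is the pose to reach, as a shift and turn from the pose commanded when the call began, along the tool's axes at that moment; what a row does not reach only later rows make up. A row lasts 1/10 s, in which the tool goes at most 50 mm and 8.59 degrees, less where a joint would pass 70% of its speed; a pose out of reach is approached as far as the arm can. A call with a gripper value outside its range is refused whole. The fingers move at their own pace and stop on an object; FORCE is the grip in N (left out, the last holds). Time passes only in rows, so rows that repeat a pose let the fingers close. It gives the time, the measured TCP pose, the force, the opening and the grip force at its end, in the units of the state.
- r.get_state(): the state, without advancing time (a new reading comes with each control period).
- r.capture(name): name is "scene" or "top" or "wrist"; returns the picture (400x640x3 uint8, red, green, blue); there is no depth.
- r.camera_params(name): a dict with "fx", "fy", "cx", "cy" (pixels), "R" (3x3) and "t" (3): a world point X has camera coordinates R X + t. Camera axes: x right, y down, z forward; pixel columns grow to the right and rows downward; lengths in m; the calibration is good to about 2 mm. A picture is of the moment at which its call begins: read the wrist's pose just before it. camera_params takes no time and is no camera call; for the wrist camera it gives the pose at the moment of the call.
- r.close_job(): hands the job in; it is judged then, once.
The state is a dict: "time_s": time; "joints": joint angles; "qd": joint speeds; "joint_torque": joint torques, N m; "tcp_pos": TCP position; "eef_rot": TCP orientation; "contact_force": force on the tool from outside, world axes, zero at the start; "moment": the same for the moment, N m; "gripper_width": finger opening in m; "gripper_force": force on a finger pad.
Only numpy, scipy, OpenCV 4.12 (cv2) and the standard library are available. Lean on these libraries where they do the work, as an engineer would, in place of code of your own. Each camera call takes 0.05 s, during which the arm holds its last target. There are 200 camera calls.

## Working session

There is one attempt and no reset: what is moved stays moved. The work goes in short steps, Python scripts to look and compute and a shell command to move; the robot and the scene stay as the last step left them, time stands still between calls to the robot, and variables do not carry over. Pictures are saved under pics/ and viewed, at most 10 in all, crops included, and the job is handed in when it is done.

```bash
mkdir -p pics; python3 - <<'E'
from plant import r
import cv2
for n in("scene","top"):
    cv2.imwrite(f"pics/{n}0.png",r.capture(n)[:,:,::-1]); p=r.camera_params(n); print(n,p)
s=r.get_state();print(s)
E
```

```text
scene {'fx': 372.80211082912484, 'fy': 372.80211082912484, 'cx': 323.41150412997075, 'cy': 196.01190145308524, 'R': array([[ 0.93086403, -0.36514743,  0.01263008],
       [-0.22860216, -0.60904118, -0.75948002],
       [ 0.28501441,  0.70408536, -0.65040802]]), 't': array([-0.53564243,  0.21266382,  1.04641135])}
top {'fx': 480.81070283943137, 'fy': 480.81070283943137, 'cx': 318.8259777970801, 'cy': 199.65757612262814, 'R': array([[-2.00004928e-03, -9.99997807e-01,  6.20662633e-04],
       [-9.74279311e-01,  1.80875264e-03, -2.25336532e-01],
       [ 2.25334915e-01, -1.05538293e-03, -9.74280792e-01]]), 't': array([0.00156916, 0.60468903, 1.35745545])}
{'time_s': 0.1, 'joints': array([ 8.94445204e+01,  2.05871433e+01,  6.37151588e-01, -1.70340869e-02,
       -7.01361371e+01, -1.65083591e+01]), 'qd': array([ 0.0311782 , -0.19910683,  0.1639213 ,  0.01362996,  0.06397677,
        0.12725614]), 'joint_torque': array([-1.90631086e-03, -5.84163952e+01,  2.93749523e+01,  7.01541200e+00,
        1.01791124e-02, -4.98076213e-05]), 'tcp_pos': array([0.19800762, 0.64511196, 0.40380629]), 'eef_rot': array([ 1.79912871e+02, -9.12231807e-03, -1.70696318e+01]), 'contact_force': array([-0.22970755, -0.27832764, -0.77977811]), 'moment': array([ 0.0210482 , -0.02971368, -0.02680641]), 'gripper_force': 0.0, 'gripper_width': 0.08767850649361766}
```

View pics/scene0.png

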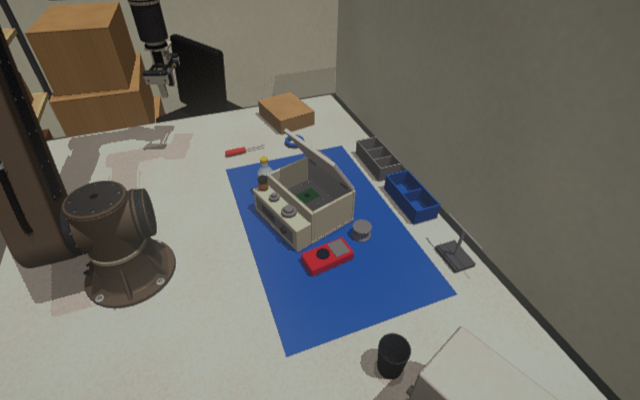

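View pics/top0.png

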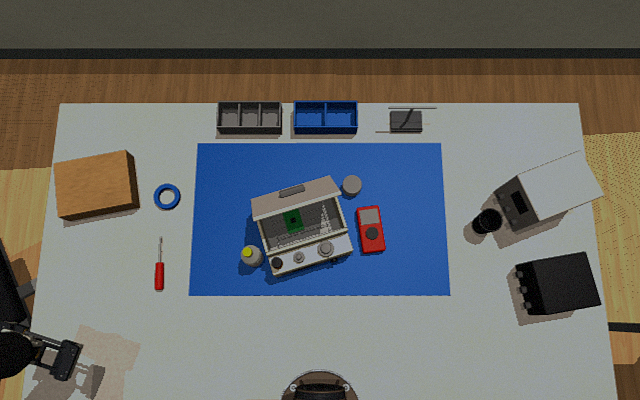

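The scene picture shows the cleaner with its raised lid, and the large button at about (289,210). In the top picture the jar cap is near (277,263), the small button near (298,257), the large button near (325,249) and the lid face spans about (250-342, 178-220). I'll enlarge both.

```bash
python3 - <<'E'
import cv2,numpy as np
a=cv2.imread("pics/top0.png")[165:285,230:390]; b=cv2.imread("pics/scene0.png")[120:260,220:380]
a=cv2.resize(a,None,fx=5,fy=5,interpolation=cv2.INTER_CUBIC)
b=cv2.resize(b,None,fx=4.25,fy=4.25,interpolation=cv2.INTER_CUBIC)
cv2.imwrite("pics/topc.png",a);cv2.imwrite("pics/scenec.png",b)
E
```

```text
(no output)
```

View pics/topc.png

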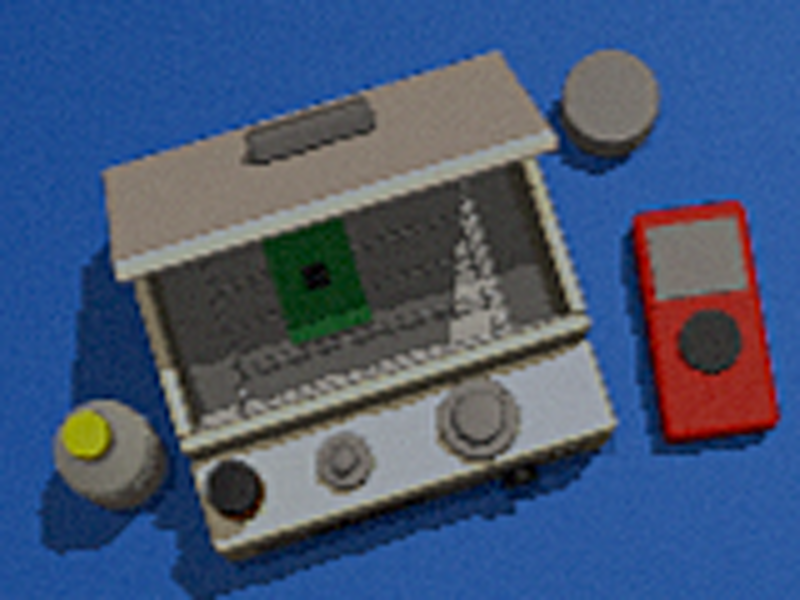

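View pics/scenec.png

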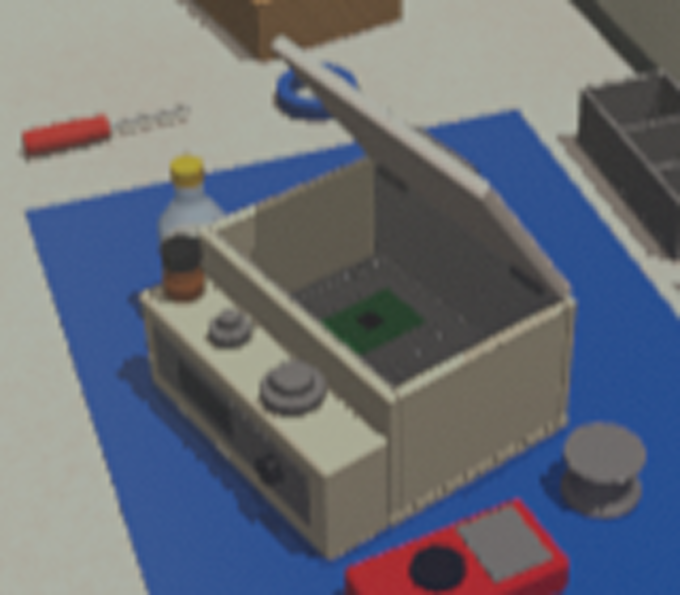

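The crops show the large button top at (479,410) in the top crop and (296,377) in the scene crop, and the small one at (344,457) and (231,322). The lid's free-edge corners are about (113,265) and (551,138) in the top crop and (275,42) and (487,188) in the scene crop.

```bash
cat > h.py <<'E'
from plant import r
import numpy as np
def ray(n,px,p=None):
    p=p or r.camera_params(n)
    d=np.array([(px[0]-p['cx'])/p['fx'],(px[1]-p['cy'])/p['fy'],1]); R=np.array(p['R'])
    d=R.T@d; return -R.T@np.array(p['t']),d/np.linalg.norm(d)
def plane(n,px,z,p=None):
    o,d=ray(n,px,p); return o+d*(z-o[2])/d[2]
def tri(a,b):
    (o,d),(q,e)=a,b
    s=np.linalg.lstsq(np.c_[d,-e],q-o,rcond=None)[0]; A=o+s[0]*d;B=q+s[1]*e
    return (A+B)/2,np.linalg.norm(A-B)
T=lambda x,y:((x+.5)/5-.5+230,(y+.5)/5-.5+165)
S=lambda x,y:((x+.5)/4.25-.5+220,(y+.5)/4.25-.5+120)
E
python3 - <<'E'
from h import *
np.set_printoptions(precision=4,suppress=True)
P={}
for k,t,s in(("start",(479,410),(296,377)),("stop",(344,457),(231,322))):
    P[k]=plane("top",T(*t),.112); print(k,P[k],plane("scene",S(*s),.112))
for k,t,s in(("edgeL",(113,265),(275,42)),("edgeR",(551,138),(487,188))):
    P[k],g=tri(ray("top",T(*t)),ray("scene",S(*s))); print(k,P[k],g)
y=P["stop"]-P["start"]; print(np.linalg.norm(y), np.degrees(np.arctan2(-y[0],y[1])))
y=P["edgeL"]-P["edgeR"]; print(np.linalg.norm(y), np.degrees(np.arctan2(-y[0],y[1])))
for c in((213,545),(617,420)): print("ledge front",plane("top",T(*c),.09))
for c in((105,172),(498,55)): print("hinge back",plane("top",T(*c),.135))
for c in((180,440),(588,318)): print("rim front",plane("top",T(*c),.125))
E
```

```text
start [ 0.4592 -0.0178  0.112 ] [ 0.4583 -0.0216  0.112 ]
stop [0.433  0.0579 0.112 ] [0.4324 0.0504 0.112 ]
edgeL [0.5121 0.1702 0.2588] 0.004402745342695597
edgeR [ 0.5809 -0.0535  0.2617] 0.0024110262430886245
0.08013694561267853 19.132053702435257
0.23405361434621025 17.078316776407494
ledge front [0.3859 0.1324 0.09  ]
ledge front [ 0.4562 -0.0969  0.09  ]
hinge back [0.5917 0.1933 0.135 ]
hinge back [ 0.66   -0.0293  0.135 ]
rim front [0.4411 0.1485 0.125 ]
rim front [ 0.5093 -0.0791  0.125 ]
```

Estimates: cleaner yaw ≈17°, hinge ≈(0.625,0.080,0.127), lid ≈0.95 rad. I'll raise the arm and move across with the fingers shut.

```bash
python3 -m pendant '[[[0,0,-0.05,0,0,0,-1],[0,0,-0.1,0,0,0,-1],[0.035,0.03,-0.1,0,0,0,-1],[0.07,0.06,-0.1,0,0,0,-1],[0.105,0.09,-0.1,0,0,0,-1]]]' 20
python3 -m pendant '[[[0.038,0.031,0,0,0,0,-1],[0.076,0.062,0,0,0,0,-1],[0.114,0.093,0,0,0,0,-1],[0.152,0.124,0,0,0,0,-1],[0.19,0.155,0,0,0,0,-1]]]'
python3 -m pendant '[[[0.038,0.031,0,0,0,0,-1],[0.076,0.062,0,0,0,0,-1],[0.114,0.093,0,0,0,0,-1],[0.152,0.124,0,0,0,0,-1],[0.19,0.155,0,0,0,0,-1]]]'
python3 -m pendant '[[[0.03,0.02,0,0,0,-8,-1],[0.052,0.04,0,0,0,-16,-1],[0.052,0.04,0,0,0,-24,-1],[0.052,0.04,0,0,0,-32,-1],[0.052,0.04,0,0,0,-34,-1]]]'
python3 - <<'E'
from plant import r
import cv2
s=r.get_state();print(s["tcp_pos"],s["eef_rot"],s["joints"])
cv2.imwrite("pics/scene1.png",cv2.resize(r.capture("scene")[60:260,180:420,::-1],None,fx=2.5,fy=2.5))
E
```

```text
time_s: 0.6
tcp_pos: [0.2724, 0.5271, 0.5044]
eef_rot: [180.0, 0.0, -17.0]
contact_force: [1.4, -0.0, -0.5]
gripper_width: 0.0531
gripper_force: 0.0
time_s: 1.1
tcp_pos: [0.4087, 0.3226, 0.5046]
eef_rot: [-180.0, 0.0, -17.0]
contact_force: [0.3, -0.0, 1.0]
gripper_width: 0.0134
gripper_force: 0.0
time_s: 1.6
tcp_pos: [0.5449, 0.1186, 0.5046]
eef_rot: [-180.0, 0.0, -17.1]
contact_force: [0.7, 1.0, -0.6]
gripper_width: 0.0004
gripper_force: 0.0
time_s: 2.1
tcp_pos: [0.5824, 0.0665, 0.504]
eef_rot: [-180.0, 0.1, 17.2]
contact_force: [0.6, -0.5, -0.8]
gripper_width: 0.0005
gripper_force: 0.0
[0.58244907 0.06654845 0.50401203] [-1.79996819e+02  6.92996886e-02  1.71679739e+01] [ 2.56104585e+01  9.48155422e+00 -1.48380458e+00 -1.35653269e-02
 -7.91027232e+01  8.15600859e+01]
```

View pics/scene1.png

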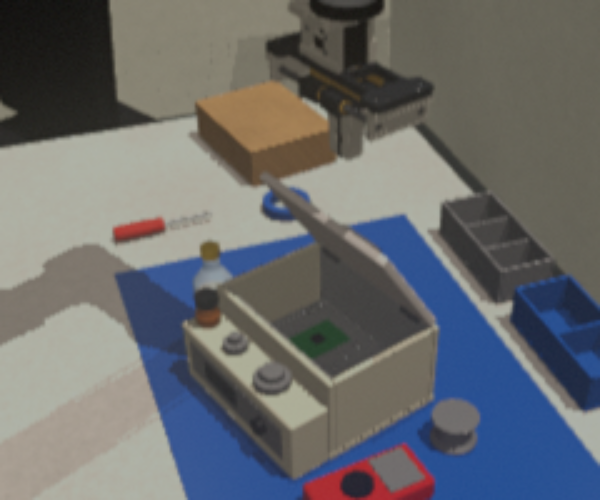

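The closed tips, at about (348,155), are above and behind the lid edge. I'll descend close to the face and then follow its arc.

```bash
python3 -m pendant '[[[-0.005,0,0.03,0,0,0,-1],[-0.01,0,0.055,0,0,0,-1],[-0.01,0,0.07,0,0,0,-1],[-0.01,0,0.08,0,0,0,-1],[-0.01,0,0.08,0,0,0,-1]]]'
python3 -m pendant '[[[0,0,0.005,0,0,0,-1],[-0.003,0,0.01,0,0,0,-1],[-0.008,0,0.014,0,0,0,-1],[-0.015,0,0.02,0,0,0,-1],[-0.021,0,0.026,0,0,0,-1]]]'
python3 - <<'E'
from plant import r
import cv2
s=r.get_state();print(s["tcp_pos"],s["contact_force"])
cv2.imwrite("pics/scene2.png",cv2.resize(r.capture("scene")[60:260,180:420,::-1],None,fx=2.5,fy=2.5))
E
```

```text
time_s: 2.65
tcp_pos: [0.5726, 0.0642, 0.4233]
eef_rot: [180.0, 0.1, 16.9]
contact_force: [-0.1, 0.1, 0.3]
gripper_width: 0.0004
gripper_force: 0.0
time_s: 3.15
tcp_pos: [0.552, 0.0578, 0.3987]
eef_rot: [-180.0, -0.0, 16.9]
contact_force: [0.7, 0.1, 4.4]
gripper_width: 0.0006
gripper_force: 1.6
[0.55200826 0.05776485 0.39872394] [0.73224922 0.0540069  4.35817447]
```

View pics/scene2.png

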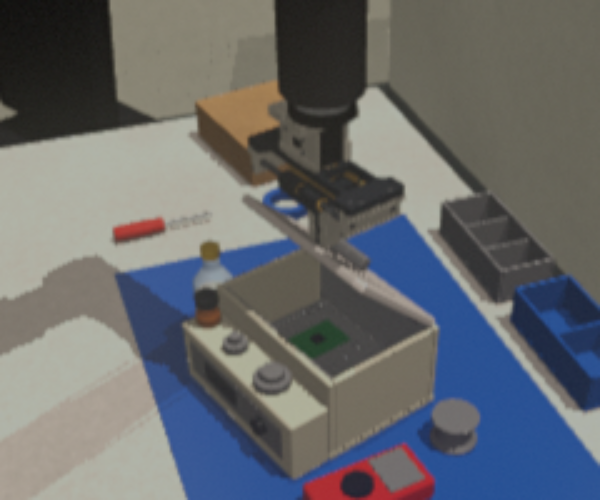

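The lid has started down, with the fingertips on its face at about (325,245) and 4 N of force. I'll continue along the arc.

```bash
python3 -m pendant '[[[-0.006,0,0.006,0,0,0,-1],[-0.012,0,0.012,0,0,0,-1],[-0.017,0,0.019,0,0,0,-1],[-0.022,0,0.026,0,0,0,-1],[-0.027,0,0.034,0,0,0,-1]]]'
python3 -m pendant '[[[-0.003,0,0.008,0,0,0,-1],[-0.006,0,0.016,0,0,0,-1],[-0.009,0,0.024,0,0,0,-1],[-0.011,0,0.032,0,0,0,-1],[-0.012,0,0.038,0,0,0,-1]]]'
python3 -m pendant '[[[0,0,0.003,0,0,0,-1],[0,0,0.006,0,0,0,-1],[0,0,0.008,0,0,0,-1],[0,0,0.01,0,0,0,-1],[0,0,0.01,0,0,0,-1]]]'
```

```text
time_s: 3.7
tcp_pos: [0.5263, 0.0499, 0.3639]
eef_rot: [180.0, 0.0, 16.9]
contact_force: [0.7, -0.6, 2.7]
gripper_width: 0.0005
gripper_force: 1.3
time_s: 4.2
tcp_pos: [0.515, 0.0465, 0.3257]
eef_rot: [180.0, 0.1, 16.9]
contact_force: [-1.9, -1.3, 3.5]
gripper_width: 0.0003
gripper_force: 1.3
time_s: 4.7
tcp_pos: [0.5154, 0.0467, 0.3173]
eef_rot: [180.0, -0.0, 17.0]
contact_force: [-4.7, -0.7, 8.4]
gripper_width: 0.0002
gripper_force: 4.2
```

```bash
python3 -m pendant '[[[0,0,0.001,0,0,0,-1],[0,0,0.002,0,0,0,-1],[0,0,0.003,0,0,0,-1],[0,0,0.003,0,0,0,-1],[0,0,0.003,0,0,0,-1]]]'
```

```text
time_s: 5.2
tcp_pos: [0.5152, 0.0467, 0.3171]
eef_rot: [180.0, -0.1, 17.0]
contact_force: [-14.1, 2.1, 32.5]
gripper_width: 0.0007
gripper_force: 16.3
```

The hard stop was reached at tip z ≈0.139, with force rising to 32 N. The lid is shut. I'll lift and go above the large button.

```bash
python3 -m pendant '[[[0,0,-0.01,0,0,0,-1],[0,0,-0.04,0,0,0,-1],[0,0,-0.08,0,0,0,-1],[-0.03,0.02,-0.08,0,0,0,-1],[-0.072,0.047,-0.08,0,0,0,-1]]]'
python3 -m pendant '[[[0,0,0,0,0,0,-1],[0,0,0,0,0,0,-1]]]'
python3 - <<'E'
from plant import r
import cv2
s=r.get_state();print(s["tcp_pos"],s["eef_rot"])
p=r.camera_params("wrist");print(p)
w=r.capture("wrist")[:,:,::-1];cv2.imwrite("pics/w.png",w)
c=r.capture("top")[165:285,230:390,::-1];cv2.imwrite("pics/t3.png",cv2.resize(c,None,fx=4,fy=4))
E
```

```text
time_s: 5.7
tcp_pos: [0.4611, -0.0187, 0.3946]
eef_rot: [-180.0, -0.2, 17.0]
contact_force: [0.5, -1.1, -0.8]
gripper_width: 0.0002
gripper_force: 0.0
time_s: 5.9
tcp_pos: [0.4599, -0.0198, 0.3943]
eef_rot: [-180.0, -0.1, 16.9]
contact_force: [-0.2, -0.2, 0.2]
gripper_width: 0.0002
gripper_force: 0.0
[ 0.45989517 -0.01982724  0.39428255] [-1.79988375e+02 -1.28400977e-01  1.68731078e+01]
{'fx': 308.2048783653387, 'fy': 308.2048783653387, 'cx': 323.1092854074163, 'cy': 202.13855857311992, 'R': array([[ 0.29100195, -0.95672169, -0.00121153],
       [-0.92122391, -0.28054604,  0.2695189 ],
       [-0.25819447, -0.07731443, -0.96299434]]), 't': array([-0.15366781,  0.38814456,  0.49789305])}
```

View pics/w.png

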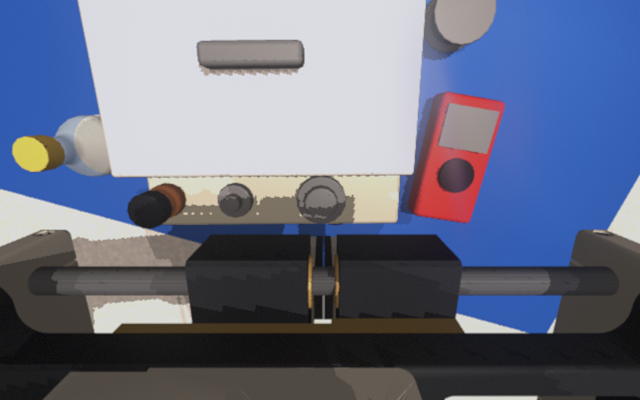

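The wrist view shows the lid shut, the large button top at about (320,200), the small one at about (235,199), and the jar and flask upright and undisturbed.

```bash
python3 - <<'E'
from h import *
s=r.get_state()
b=plane("wrist",(320,200),.112);c=plane("wrist",(235,199),.112);print(b,c,np.linalg.norm(b-c))
d=b-s["tcp_pos"];print("dx,dy",d[0]*.957+d[1]*.29,d[0]*.29-d[1]*.957, s["tcp_pos"][2]-.178-.112)
E
```

```text
[ 0.46218616 -0.01676451  0.112     ] [0.44115668 0.05515577 0.112     ] 0.07493174026693268
dx,dy 0.0019958232790106664 -0.0016989006624329329 0.10392085260169152
```

```bash
python3 -m pendant '[[[0.001,-0.001,0.03,0,0,0,-1],[0.001,-0.001,0.06,0,0,0,-1],[0.001,-0.001,0.085,0,0,0,-1],[0.001,-0.001,0.098,0,0,0,-1],[0.001,-0.001,0.1,0,0,0,-1]]]'
python3 -m pendant '[[[0,0,0.002,0,0,0,-1],[0,0,0.004,0,0,0,-1],[0,0,0.006,0,0,0,-1],[0,0,0.007,0,0,0,-1],[0,0,0.008,0,0,0,-1]]]'
python3 -m pendant '[[[0,0,0.001,0,0,0,-1],[0,0,0.002,0,0,0,-1],[0,0,0.002,0,0,0,-1]]]'
```

```text
time_s: 6.5
tcp_pos: [0.461, -0.0175, 0.2916]
eef_rot: [180.0, 0.2, 17.0]
contact_force: [0.9, -0.7, 0.1]
gripper_width: 0.0009
gripper_force: 0.0
time_s: 7.0
tcp_pos: [0.4614, -0.0177, 0.2864]
eef_rot: [-180.0, -0.1, 17.0]
contact_force: [-0.1, 3.2, 3.3]
gripper_width: 0.0007
gripper_force: 1.8
time_s: 7.3
tcp_pos: [0.4614, -0.0177, 0.2844]
eef_rot: [180.0, -0.1, 17.0]
contact_force: [0.4, 2.9, 6.5]
gripper_width: 0.0007
gripper_force: 3.6
```

```bash
python3 -m pendant '[[[0,0,0.001,0,0,0,-1],[0,0,0.002,0,0,0,-1],[0,0,0.002,0,0,0,-1]]]'
python3 -m pendant '[[[0,0,-0.005,0,0,0,-1],[0,0,-0.02,0,0,0,-1],[0,0,-0.06,0,0,0,-1],[0,0,-0.1,0,0,0,-1],[0,0,-0.1,0,0,0,-1]]]'
python3 - <<'E'
from plant import r
import cv2
cv2.imwrite("pics/s4.png",cv2.resize(r.capture("scene")[60:260,180:420,::-1],None,fx=2.5,fy=2.5))
E
```

```text
time_s: 7.6
tcp_pos: [0.4615, -0.0177, 0.2839]
eef_rot: [180.0, -0.1, 17.0]
contact_force: [-7.4, 6.8, 26.7]
gripper_width: 0.0006
gripper_force: 13.3
time_s: 8.1
tcp_pos: [0.4618, -0.0181, 0.3864]
eef_rot: [179.9, -0.4, 17.0]
contact_force: [0.4, 0.3, -0.5]
gripper_width: 0.0003
gripper_force: 0.0
```

View pics/s4.png

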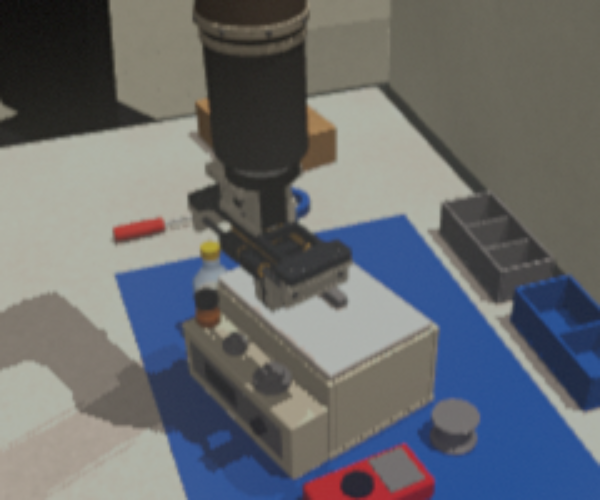

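The lid is level and shut, the large button at about (272,377) is up again, the bystanders are in place and the gripper is clear. The button bottomed at 27 N, so I'm handing in.

```bash
python3 -c "
from plant import r
print(r.close_job())"
```

```text
the job is handed in; nothing more can be done
None
```

The lid was pushed gently shut to its stop, then the larger button was pressed fully down and released, the smaller button and bystanders were left alone, and the job was handed in at about 8 s; no verdict was returned.

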